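# Shut and lock the lamp hatch of a microscope light box

## Robot

A 6-joint arm with a two-finger parallel gripper is mounted at the origin on the work surface. World frame = base frame: x ahead of the robot, y to its left, z up, the work surface at z = 0. Lengths are in mm, angles in rad, forces in N, time in s.
With the tool pointing down it reaches from about 325 to 775 mm from the base axis. Payload 5.5 kg.
Tool frame: the origin (TCP) lies midway between the tips of the shut fingers; the grasp point (between the pads) lies behind it (bot.grasp_offset is the z of the grasp point in the tool frame, in mm); z points along the fingers, y is the line along which they close (so a half turn about z gives the same grasp; the last joint's range is limited). The gripper opens to 88 mm and grips with 3 to 60 N. Pads are 20 mm wide; open, the fingers measure 115 mm over their backs; the gripper's body (75 mm by 178 mm) begins 61 mm behind the grasp point.
Start: joints at [-1.263, 0.091, 1.231, -0, 1.82, -0.057], TCP at [214.058, -560.532, 222.631] pointing down, gripper open.
Joint ranges: [-2.87, 2.87], [-0.86, 2.18], [0.17, 2.46], [-1.51, 4.65], [0.06, 2.69], [-2.65, 2.65]. Speed limits (rad/s): [2.57, 2.57, 3.01, 3.14, 3.14, 3.14].

## Interface

Orientations are given as a 3x3 rotation matrix whose columns are the frame's x, y, z axes.
In Python, from workcell import status, cams, ticket, models, bot gives the robot as it stands. The module is installed in compiled form; this text tells all that it offers.
- The arm moves only by the tool arm_command, never from a script. Its argument "commands" is a list of rows, each an object with "xyz": the shift along the world's x, y, z in cm, a list of three; "yaw": the turn about the world's z in rad. A call has 1 to 10 rows; each row is the pose to reach, as a shift and turn from the pose commanded when the call began; what a row does not reach only later rows make up. A row lasts 1/8 s, in which the tool goes at most 62.5 mm and 10.7 degrees, less where a joint would pass 70% of its speed; a pose out of reach is approached as far as the arm can. A call with a gripper value outside its range is refused whole. "gripper" is the closure, from 0 (fully open) to 1 (shut), set as the call begins (left out, the last holds). The fingers move at their own pace and stop on an object; "squeeze" is the grip in N (left out, the last holds). Time passes only in rows, so rows that repeat a pose let the fingers close. It gives the time, the measured TCP pose, the force, the opening and the grip force at its end, in the units of the state.
- status.get_obs(): the state, without advancing time (a new reading comes with each control period).
- cams.grab_frame(name): name is "scene" or "top"; returns the picture (420x560x3 uint8, blue, green, red); there is no depth.
- cams.get_calibration(name): a dict with "mtx" (3x3 intrinsics, pixels), "dist" ([k1, k2, p1, p2, k3] as OpenCV has them; the pictures are not rectified), "world_to_cam" (4x4, takes a point from world to camera coordinates). Camera axes: x right, y down, z forward; pixel columns grow to the right and rows downward; lengths in mm; the calibration is good to about 2 mm. A picture is of the moment at which its call begins. get_calibration takes no time and is no camera call.
- ticket.hand_in(): hands the job in; it is judged then, once.
Trained networks look in the newest picture that a camera, given by its name, has taken for a name from the list of things; names that differ only in an ending like _2 or _b are one class to them, and where a whole thing is asked for, a point or a joint stands for the part that bears it (a point fixed in the world has none). Each returns a list of dicts, best first, with "score" (0 to 1); they miss things now and then, are a little off and sometimes report something else, mostly with a low value. They report only what shows in the picture. A call takes as long as a camera call.
- models.spot_in(camera, label): "box" ([left, top, right, bottom] in pixels, round what is visible of it).
- models.masks_of(camera, label): "mask" (420x560 bool, what is visible of it) and "box" ([left, top, right, bottom] in pixels, round what is visible of it).
The state is a dict: "clock": time; "joint_pos": joint angles; "dq": joint speeds; "tau": joint torques, N m; "ee_pos": TCP position; "orientation": TCP orientation; "ft_force": force on the tool from outside, world axes, zero at the start; "torque": the same for the moment, N m; "grip_width": opening from 0.0 (shut) to 1.0 (fully open); "finger_force": force on a finger pad.
Only numpy, scipy, OpenCV 4.12 (cv2) and the standard library are available. Lean on these libraries where they do the work, as an engineer would, in place of code of your own. Each camera call takes 0.05 s, during which the arm holds its last target. There are 200 camera calls.

## Task

The hatch on top of the microscope's lamp box has been left ajar. With the fingertips, push the hatch down fully shut, then set a fingertip in the slot of its round fastener and turn it clockwise (seen from above) a quarter turn, all the way to its stop, so that the hatch is locked. Do not turn the fastener before the hatch is shut, do not pull the hatch further open, and leave the jar, carton, dish and microscope where they stand; nothing is to be picked up.

Things in the scene. Friction and masses are not known exactly. Their poses are not given: they have to be found in the camera images.
- housing: Lamp box fixed to the bench, grey metal, 250 (x) x 210 (y) x 102 mm high with the hatch shut. Origin: centre of its underside, on the bench; z up. The hatch covers the top of its -x part (nearer the robot); the hinge line runs along y at x = +50 mm, z = 102 mm. Behind the hinge the top is a fixed flat, 100 mm high.
- hatch (a joint): Hinge of the aluminium hatch, rad: 0 = fully shut (stop), grows as the free edge (the box's -x side) rises; starts at 0.18 to 0.40. Stiff: stays where left; 1 to 8 N down near the free edge moves it. Hatch: 175 mm from hinge to free edge, 200 mm wide, 22 mm thick. Its top face passes through the hinge line: shut, it is level 102 mm above the bench.
- hatch_edge (a point): Middle of the hatch's free edge, on its top face, 175 mm from the hinge line. Axes turn with the hatch: x towards the hinge, y along the hinge line, z out of the top face. Between free edge and round fastener the hatch is 14 mm wide at the middle; its corners beside the fastener are plain and flat.
- fastener (a joint): Quarter-turn cam fastener, rad, growing clockwise seen from above: 0 = unlocked (slot parallel to the free edge), 1.571 = locked (slot square to the free edge; stop). Starts at 0 to 0.3, stays where left, needs about 0.12 N m to turn. Locked, its cam tongue lies under a keeper inside the box and holds the hatch down.
- fastener_face (a point): Centre of the round grey plastic fastener (slot floor black), 91 mm across, level with the hatch's top, 60 mm from the free edge. Axes turn with it: y along the slot, z out of the face. Slot through the centre: 34 wide, 82 long, 17 mm deep, flat floor, closed ends, same either way round. A fingertip 10 to 14 mm deep in it, some 24 mm off the centre, swept round the axis turns it.
- jar: Loose specimen jar, glass with white cap, 50 mm diameter, 70 mm high, beside the box at its left or right; origin centre of the underside. To be left alone.
- carton: Loose label carton, 50 x 75 x 60 mm high, beside the box at its other side; origin centre of the underside. To be left alone.
- dish: Loose glass specimen dish, 60 mm diameter, 14 mm high, standing on the fixed flat of the lamp box behind the hinge; origin centre of its underside, 100 mm above the bench. To be left alone.
- microscope: Digital microscope fixed to the bench on the robot's left, 330 mm high, base 170 mm diameter; origin centre of its underside. To be left alone.

How it is judged:
By the outcome, as a careful person would: the job done as asked, in the order asked, and still so for the second after the job is handed in, with the robot touching nothing.
It also fails if it takes over 51 s, if anything falls off the work surface, if the arm or the gripper's body presses on something with over 40 N, if the wrist force passes 120 N, or if a joint passes its speed limit or range.

## Working session

There is one attempt and no reset: what is moved stays moved. The work goes in short steps, Python scripts to look and compute and a tool call to move; the robot and the scene stay as the last step left them, time stands still between calls to the robot, and variables do not carry over. Pictures are saved under pics/ and viewed, at most 10 in all, crops included, and the job is handed in when it is done.

Besides the shell and the picture viewer there is one more tool, called after "Call:" as name([rows], argument=value, ...), one row to a line, values as JSON. arm_command: Moves the arm, as the interface text tells. Its arguments: {"type":"object","properties":{"commands":{"type":"array","items":{"type":"object","properties":{"xyz":{"type":"array","items":{"type":"number"}},"yaw":{"type":"number"}}}},"gripper":{"type":"number"},"squeeze":{"type":"number"}},"required":["commands"]}

```bash
mkdir -p pics; python3 - <<'E'
from workcell import status,cams,models,bot
import cv2
o=status.get_obs();print(o['clock'],o['ee_pos'],o['orientation'],bot.grasp_offset,o['ft_force'])
for c in('scene','top'):
    cv2.imwrite(f'pics/{c}0.png',cams.grab_frame(c))
    k=cams.get_calibration(c);print(c,k)
    for l in('hatch','fastener','jar','carton','dish','microscope','housing'):
        print(l,[(round(d['score'],2),[round(float(v)) for v in d['box']]) for d in models.spot_in(c,l)[:2]])
E
```

```text
0.0 [ 213.95755343 -560.24152939  221.52404014] [[ 9.34196586e-01  3.56758137e-01 -6.07717504e-04]
 [ 3.56758646e-01 -9.34194835e-01  1.81047673e-03]
 [ 7.81757507e-05 -1.90814965e-03 -9.99998176e-01]] -18.700000000000003 [-0.26615574 -0.58963611 -0.37581276]
scene {'mtx': array([[404.57293195,   0.        , 278.92944121],
       [  0.        , 404.57293195, 210.35219978],
       [  0.        ,   0.        ,   1.        ]]), 'dist': array([-0.07823878,  0.        ,  0.        ,  0.        ,  0.        ]), 'world_to_cam': array([[ 2.86380468e-01,  9.57928566e-01,  1.89496403e-02,
        -3.10378727e+02],
       [ 7.37255345e-01, -2.07690670e-01, -6.42899014e-01,
        -3.48611029e+02],
       [-6.11915667e-01,  1.98084444e-01, -7.65716507e-01,
         1.49714802e+03],
       [ 0.00000000e+00,  0.00000000e+00,  0.00000000e+00,
         1.00000000e+00]])}
hatch []
fastener [(0.79, [226, 181, 258, 213])]
jar [(0.85, [165, 213, 185, 244]), (0.36, [351, 99, 434, 220])]
carton [(0.68, [294, 217, 326, 247])]
dish [(0.62, [197, 234, 223, 254])]
microscope [(0.69, [351, 102, 433, 220])]
ho
[... 236 characters left out ...]
ist': array([-0.0369715,  0.       ,  0.       ,  0.       ,  0.       ]), 'world_to_cam': array([[ 2.94782037e-02, -9.99496499e-01,  1.17381254e-02,
         1.31958515e+02],
       [-9.86019940e-01, -3.10034451e-02, -1.63717639e-01,
         6.16632066e+02],
       [ 1.63999129e-01, -6.74792379e-03, -9.86437404e-01,
         1.22681846e+03],
       [ 0.00000000e+00,  0.00000000e+00,  0.00000000e+00,
         1.00000000e+00]])}
hatch [(0.72, [278, 188, 372, 276])]
fastener [(0.61, [301, 222, 341, 256])]
jar []
carton [(0.97, [247, 194, 276, 218])]
dish [(0.96, [352, 183, 378, 207])]
microscope [(0.84, [102, 193, 197, 262]), (0.3, [275, 188, 370, 277])]
housing [(0.64, [277, 160, 386, 282])]
```

```bash
python3 - <<'E'
import cv2,numpy as np
a=cv2.imread('pics/top0.png')[145:295,230:420]; b=cv2.imread('pics/scene0.png')[160:300,150:340]
a=cv2.resize(a,None,fx=4,fy=4,interpolation=cv2.INTER_CUBIC);b=cv2.resize(b,None,fx=4,fy=4,interpolation=cv2.INTER_CUBIC)
cv2.imwrite('pics/a.png',a);cv2.imwrite('pics/b.png',b)
E
```

```text
(no output)
```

View pics/a.png

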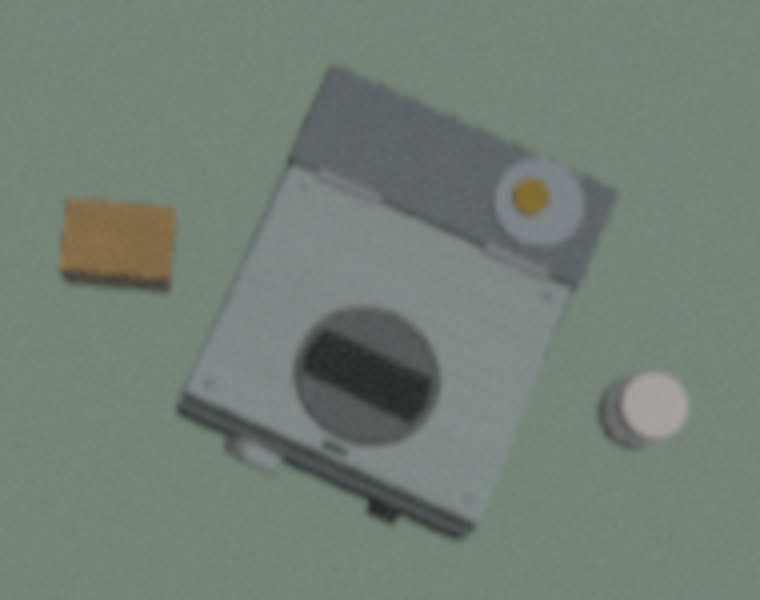

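View pics/b.png

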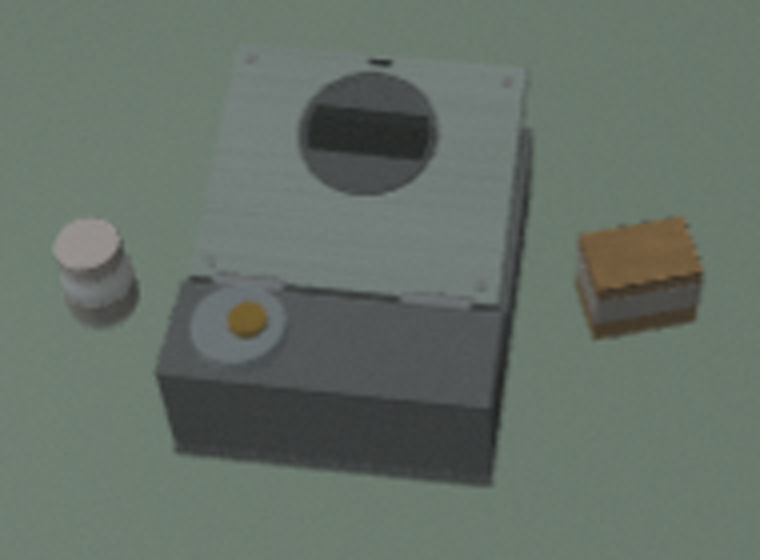

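The top crop shows the hatch corners at about (185,400) and (472,522), with the fastener at (367,376). The scene crop shows the hatch corners at (237,47) and (525,68), with the fastener at (368,133). The slot is nearly parallel to the free edge. The jar is on the −y side and the carton on the +y side. Next I fit the pose.

```bash
cat > h.py <<'E'
import numpy as np,cv2
from workcell import cams
def proj(c,P):
    k=cams.get_calibration(c);T=k['world_to_cam']
    return cv2.projectPoints(np.asarray(P,float),cv2.Rodrigues(T[:3,:3])[0],T[:3,3],k['mtx'],k['dist'])[0][:,0]
def crop(c,p):
    return np.asarray(p,float)/4+((230,145) if c=='top' else (150,160))
def world(L,x,y,t):
    L=np.asarray(L,float);c,s=np.cos(t),np.sin(t)
    return np.c_[x+c*L[:,0]-s*L[:,1],y+s*L[:,0]+c*L[:,1],L[:,2]]
def hp(r,y,n,a): # distance from hinge, y, out of face
    return [50-r*np.cos(a)-n*np.sin(a),y,102+r*np.sin(a)+n*np.cos(a)]
E
python3 - <<'E'
from h import *
from scipy.optimize import least_squares
obs={'top':[(335,66),(615,190),(293,165),(570,287),(185,400),(474,522),(367,376)],
'scene':[(492,403),(160,375),(500,303),(192,277),(525,68),(237,47),(368,133)]}
def pts(q):
    x,y,t,a=q[:4]
    return world([[125,105,100],[125,-105,100],hp(0,100,0,a),hp(0,-100,0,a),hp(175,100,0,a),hp(175,-100,0,a),hp(115,0,0,a)],x,y,t)
def f(q): return np.concatenate([(proj(c,pts(q))-crop(c,obs[c])).ravel() for c in obs])
r=least_squares(f,[560,-100,-.35,.3],x_scale=[10,10,.1,.1],loss='soft_l1')
print(r.x,np.round(r.fun.reshape(2,7,2),1).tolist())
x,y,t,a=r.x;print('pts',pts(r.x).round())
print('shut: edge,fast',world([hp(175,0,0,0),hp(115,0,0,0),hp(168,80,0,0),hp(168,-80,0,0)],x,y,t).round())
# slot angle (cw) and floor
sl={'top':[(315,353),(420,397)],'scene':[(424,137),(312,128)]}
def g(s):
    o=[]
    for c in sl:
        p=proj(c,world([hp(115+k*41*np.sin(s[0])*1,k*41*np.cos(s[0]),-10,a) for k in(1,-1)],x,y,t));q=crop(c,sl[c])
        d=p[0]-p[1];e=q[0]-q[1];o.append((np.arctan2(d[1],d[0])-np.arctan2(e[1],e[0])+np.pi)%(2*np.pi)-np.pi)
    return o
for s in np.arange(-.3,.31,.1):print(s,np.round(g([s]),3))
E
```

```text
[ 5.93426559e+02  3.31776417e+01 -3.85322643e-01  2.03663086e-01] [[[-2.4, -1.2], [0.3, -1.0], [-1.3, -0.3], [-0.6, -0.5], [-0.7, -1.2], [0.4, 0.6], [-0.9, 0.0]], [[0.1, -0.1], [-1.9, -1.1], [-0.8, -0.6], [-1.3, -1.0], [-0.5, 0.4], [-0.3, -0.1], [-0.5, -0.1]]]
pts [[ 749.   83.  100.]
 [ 670. -111.  100.]
 [ 677.  107.  102.]
 [ 602.  -78.  102.]
 [ 519.  171.  137.]
 [ 443.  -14.  137.]
 [ 535.   57.  125.]]
shut: edge,fast [[478.  80. 102.]
 [533.  58. 102.]
 [514. 152. 102.]
 [454.   3. 102.]]
-0.3 [0.297 0.272]
-0.19999999999999998 [0.203 0.181]
-0.09999999999999998 [0.11  0.091]
5.551115123125783e-17 [0.016 0.003]
0.10000000000000003 [-0.079 -0.084]
0.2 [-0.173 -0.17 ]
0.3000000000000001 [-0.269 -0.256]
```

Call:
arm_command([
  {"xyz": [1.7,4,0],"yaw": 0.17},
  {"xyz": [3.4,8,0],"yaw": 0.34},
  {"xyz": [5.1,12,0],"yaw": 0.51},
  {"xyz": [6.8,16,0],"yaw": 0.68},
  {"xyz": [8.5,20,0],"yaw": 0.85},
  {"xyz": [10.2,24,0],"yaw": 1.02},
  {"xyz": [11.9,28,0],"yaw": 1.19},
  {"xyz": [13.6,32,0],"yaw": 1.36},
  {"xyz": [15.3,36,0],"yaw": 1.53},
  {"xyz": [17,40,0],"yaw": 1.7},
], gripper=0.48)

```text
clock: 2.05
ee_pos: [384.4, -159.2, 222.9]
orientation: [[-0.479, 0.878, 0.001], [0.878, 0.479, -0.0], [-0.001, 0.0, -1.0]]
ft_force: [1.0, -0.5, -0.6]
grip_width: 0.522
finger_force: 0.0
```

Call:
arm_command([
  {"xyz": [1.6,3.6,0],"yaw": 0.14},
  {"xyz": [3.2,7.2,0],"yaw": 0.28},
  {"xyz": [4.8,10.8,-1],"yaw": 0.42},
  {"xyz": [6.4,14.4,-1.5],"yaw": 0.56},
  {"xyz": [8.2,18.1,-2],"yaw": 0.69},
  {"xyz": [8.2,18.1,-2],"yaw": 0.69},
  {"xyz": [8.2,18.1,-2],"yaw": 0.69},
])

```text
clock: 2.92
ee_pos: [465.9, 20.1, 202.8]
orientation: [[-0.926, 0.378, -0.0], [0.378, 0.926, -0.0], [-0.0, -0.0, -1.0]]
ft_force: [-0.8, -0.5, 0.6]
grip_width: 0.52
finger_force: 0.0
```

```bash
python3 - <<'E'
from workcell import status,cams
import cv2,numpy as np
o=status.get_obs();R=o['orientation'];print(o['clock'],o['ee_pos'],np.arctan2(R[1,1],R[0,1]),o['joint_pos'],o['grip_width'],o['ft_force'])
a=cams.grab_frame('scene')[120:300,130:340]
cv2.imwrite('pics/c.png',cv2.resize(a,None,fx=3,fy=3))
E
```

```text
2.925 [465.88271146  20.12059055 202.76191581] 1.1830386916039297 [-2.94473404e-02 -2.73282469e-01  1.60850106e+00 -5.03725858e-04
  1.80648942e+00 -1.21260365e+00] 0.5201834026772689 [-0.81390421 -0.47574815  0.55331158]
```

View pics/c.png

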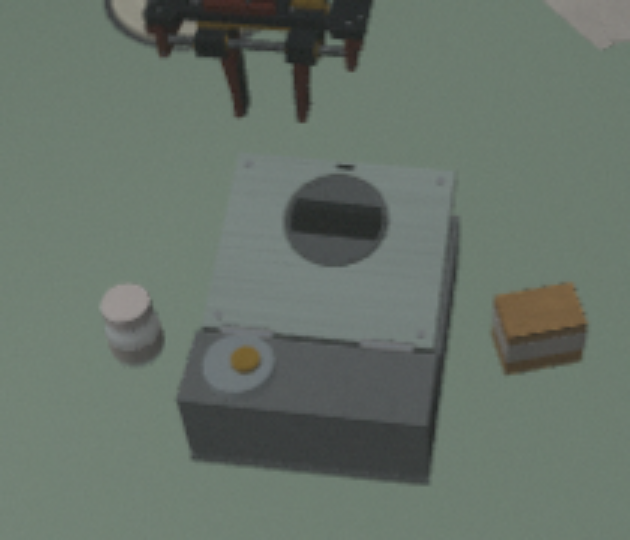

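The two fingertips show at about (240,115) and (303,120) in this crop, beyond the hatch's free edge at row ~165. I compare these with the projected TCP.

```bash
python3 - <<'E'
from h import *
T=np.array([465.9,20.1,202.8]);y=np.array([.378,.926,0])
print((proj('scene',[T-30*y,T+30*y,T-[0,0,66],T-[0,0,66]-30*y])-[130,120])*3)
E
```

```text
[[237.64989303 109.10003598]
 [305.05508442 114.36164218]
 [277.74390483 165.07163801]
 [245.59723171 162.4612576 ]]
```

Call:
arm_command([
  {"xyz": [0,0,-3]},
  {"xyz": [0,0,-5.5]},
  {"xyz": [0,0,-6.5]},
  {"xyz": [0,0,-7]},
  {"xyz": [0,0,-7.5]},
  {"xyz": [0,0,-8]},
  {"xyz": [0,0,-8.5]},
  {"xyz": [0,0,-9]},
  {"xyz": [0,0,-9.4]},
  {"xyz": [0,0,-9.4]},
])

```text
invalid input at $.commands[0]: expected keys xyz, yaw
```

Call:
arm_command([
  {"xyz": [0,0,-3],"yaw": 0},
  {"xyz": [0,0,-5.5],"yaw": 0},
  {"xyz": [0,0,-6.5],"yaw": 0},
  {"xyz": [0,0,-7],"yaw": 0},
  {"xyz": [0,0,-7.5],"yaw": 0},
  {"xyz": [0,0,-8],"yaw": 0},
  {"xyz": [0,0,-8.5],"yaw": 0},
  {"xyz": [0,0,-9],"yaw": 0},
  {"xyz": [0,0,-9.4],"yaw": 0},
  {"xyz": [0,0,-9.4],"yaw": 0},
])

```text
clock: 4.22
ee_pos: [466.1, 20.5, 108.0]
orientation: [[-0.926, 0.377, -0.0], [0.377, 0.926, -0.0], [0.0, -0.0, -1.0]]
ft_force: [0.7, 0.3, 0.3]
grip_width: 0.518
finger_force: 0.0
```

Call:
arm_command([
  {"xyz": [0,0,-0.2],"yaw": 0},
  {"xyz": [0,0,-0.4],"yaw": 0},
  {"xyz": [0,0,-0.5],"yaw": 0},
])

```text
clock: 4.6
ee_pos: [466.2, 20.4, 103.7]
orientation: [[-0.926, 0.377, 0.0], [0.377, 0.926, -0.0], [-0.0, 0.0, -1.0]]
ft_force: [-0.3, -0.4, 1.4]
grip_width: 0.523
finger_force: 1.0
```

```bash
python3 - <<'E'
from workcell import status,cams
import cv2,numpy as np
o=status.get_obs();print(o['ee_pos'],o['ft_force'],o['torque'])
a=cams.grab_frame('scene')[120:300,130:340];b=cams.grab_frame('top')[145:295,230:420]
cv2.imwrite('pics/d.png',np.hstack([cv2.resize(a,(420,360)),cv2.resize(b,(380,300))[:,:380] if 0 else cv2.copyMakeBorder(cv2.resize(b,(380,300)),0,60,0,0,0)]))
E
```

```text
[466.17680495  20.42956243 103.66849108] [-0.2924633  -0.38370112  1.42042351] [ 0.13091424 -0.02209334 -0.00373605]
```

View pics/d.png

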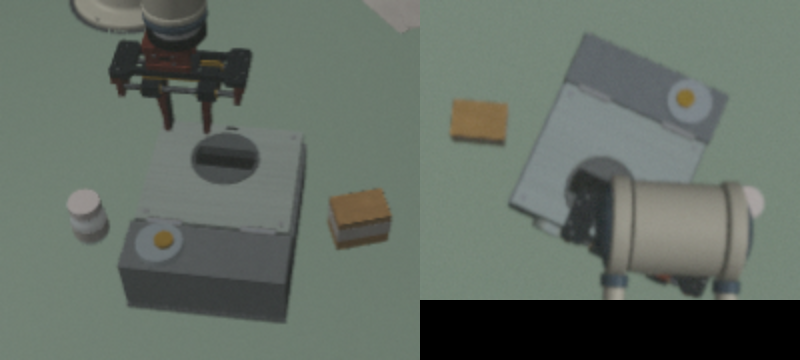

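The left view shows the hatch now nearly level with the box top and the fingers on its corner at (185,130). I keep pressing until the force shows the stop.

Call:
arm_command([
  {"xyz": [0,0,-0.1],"yaw": 0},
  {"xyz": [0,0,-0.2],"yaw": 0},
  {"xyz": [0,0,-0.3],"yaw": 0},
  {"xyz": [0,0,-0.3],"yaw": 0},
])

```text
clock: 5.2
ee_pos: [466.2, 20.4, 102.2]
orientation: [[-0.926, 0.377, 0.001], [0.377, 0.926, -0.0], [-0.001, 0.0, -1.0]]
ft_force: [-4.6, -0.4, 9.1]
grip_width: 0.517
finger_force: 4.6
```

Call:
arm_command([
  {"xyz": [0,0,-0.15],"yaw": 0},
  {"xyz": [0,0,-0.3],"yaw": 0},
  {"xyz": [0,0,-0.3],"yaw": 0},
  {"xyz": [0,0,-0.3],"yaw": 0},
])

```text
clock: 5.7
ee_pos: [466.3, 20.4, 102.0]
orientation: [[-0.926, 0.377, 0.003], [0.377, 0.926, -0.0], [-0.003, 0.001, -1.0]]
ft_force: [-11.0, 0.8, 21.4]
grip_width: 0.52
finger_force: 11.2
```

Call:
arm_command([
  {"xyz": [0,0,2],"yaw": 0},
  {"xyz": [0,0,5],"yaw": 0},
  {"xyz": [-1,-4,6],"yaw": 0},
  {"xyz": [-2,-9,6],"yaw": 0},
  {"xyz": [-3,-14,6],"yaw": 0},
  {"xyz": [-4,-20,6],"yaw": 0},
  {"xyz": [-4,-20,6],"yaw": 0},
  {"xyz": [-4,-20,6],"yaw": 0},
])

```text
clock: 6.7
ee_pos: [426.1, -179.3, 157.5]
orientation: [[-0.926, 0.378, -0.0], [0.378, 0.926, 0.001], [0.001, 0.001, -1.0]]
ft_force: [0.6, 0.3, -0.2]
grip_width: 0.518
finger_force: 0.0
```

```bash
python3 - <<'E'
from workcell import status,cams
import cv2,numpy as np
from h import *
print(status.get_obs()['ee_pos'])
a=cams.grab_frame('scene');b=cams.grab_frame('top')
cv2.imwrite('pics/e_s.png',a);cv2.imwrite('pics/e_t.png',b)
P=np.array([[533,58,102.]])
out=[]
for c,im in(('scene',a),('top',b)):
    u,v=np.round(proj(c,P)[0]).astype(int)-32;print(c,u,v)
    out.append(cv2.resize(im[v:v+64,u:u+64],(400,400),interpolation=cv2.INTER_CUBIC))
cv2.imwrite('pics/e.png',cv2.convertScaleAbs(np.hstack(out),alpha=1.5))
E
```

```text
[ 426.06233734 -179.30548251  157.51172494]
scene 210 166
top 288 209
```

View pics/e.png

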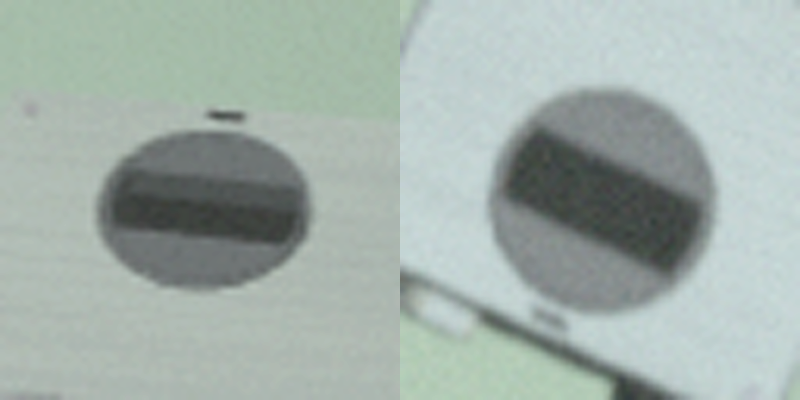

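The two crops show the disc centred at (205,210) in the scene view and (203,200) in the top view, with the slot still parallel to the free edge.

```bash
python3 - <<'E'
from h import *
from scipy.optimize import least_squares
q={'scene':np.array([210+205/6.25-.5+.08,166+210/6.25-.5+.08]),'top':np.array([288+203/6.25-.5+.08,209+200/6.25-.5+.08])}
for z in(None,102):
    f=lambda p:np.concatenate([(proj(c,[[p[0],p[1],p[2] if z is None else z]])-q[c]).ravel() for c in q])
    r=least_squares(f,[533,58,102]);print(r.x,r.fun)
E
```

```text
[534.36783133  57.16073496  99.59859181] [-0.28743638 -0.00257218 -0.26408875 -0.06952531]
[534.90329483  57.14462232 102.        ] [-0.29248279 -0.44442849 -0.17449382 -0.3726288 ]
```

Call:
arm_command([
  {"xyz": [2.7,5.9,0],"yaw": 0},
  {"xyz": [5.4,11.8,0],"yaw": 0},
  {"xyz": [8.1,17.7,0],"yaw": 0},
  {"xyz": [10.8,23.6,0],"yaw": 0},
  {"xyz": [10.8,23.6,-2],"yaw": 0},
  {"xyz": [10.8,23.6,-4],"yaw": 0},
  {"xyz": [10.8,23.6,-4.8],"yaw": 0},
  {"xyz": [10.8,23.6,-4.8],"yaw": 0},
  {"xyz": [10.8,23.6,-4.8],"yaw": 0},
])

```text
clock: 7.92
ee_pos: [534.3, 55.5, 110.5]
orientation: [[-0.926, 0.379, 0.001], [0.379, 0.926, -0.0], [-0.001, 0.0, -1.0]]
ft_force: [-1.0, -0.1, 0.5]
grip_width: 0.52
finger_force: 0.0
```

Call:
arm_command([
  {"xyz": [0,0.15,-0.5],"yaw": 0},
  {"xyz": [0,0.15,-0.9],"yaw": 0},
  {"xyz": [0,0.15,-1.2],"yaw": 0},
  {"xyz": [0,0.15,-1.2],"yaw": 0},
])

```text
clock: 8.43
ee_pos: [533.8, 58.0, 97.2]
orientation: [[-0.926, 0.377, -0.001], [0.377, 0.926, -0.0], [0.001, -0.0, -1.0]]
ft_force: [0.1, -0.3, 1.1]
grip_width: 0.518
finger_force: 0.0
```

Below the hatch top with no contact force, so the tips are in the slot. I go down to about 90.5.

Call:
arm_command([
  {"xyz": [0,0,-0.35],"yaw": 0},
  {"xyz": [0,0,-0.65],"yaw": 0},
  {"xyz": [0,0,-0.65],"yaw": 0},
])

```text
clock: 8.8
ee_pos: [533.8, 58.0, 90.7]
orientation: [[-0.926, 0.377, -0.001], [0.377, 0.926, -0.0], [0.001, -0.0, -1.0]]
ft_force: [-0.1, -0.3, -0.8]
grip_width: 0.517
finger_force: 0.0
```

Call:
arm_command([
  {"xyz": [0,0,0],"yaw": -0.1},
  {"xyz": [0,0,0],"yaw": -0.2},
  {"xyz": [0,0,0],"yaw": -0.3},
  {"xyz": [0,0,0],"yaw": -0.4},
  {"xyz": [0,0,0],"yaw": -0.5},
  {"xyz": [0,0,0],"yaw": -0.5},
])

```text
clock: 9.55
ee_pos: [534.6, 57.3, 91.3]
orientation: [[-0.632, 0.775, 0.001], [0.775, 0.632, -0.001], [-0.002, 0.0, -1.0]]
ft_force: [3.3, -2.4, -1.5]
grip_width: 0.515
finger_force: 2.0
```

```bash
python3 -c "
from workcell import status
o=status.get_obs();print(o['clock'],o['ee_pos'],o['ft_force'],o['torque'])"
```

```text
9.55 [534.62612074  57.31781684  91.29911277] [ 3.25185385 -2.40714475 -1.45779161] [-0.47413201 -0.68478056  0.0814273 ]
```

It is turning, with a moment of about +0.1 N m. I continue.

Call:
arm_command([
  {"xyz": [0,0,0],"yaw": -0.12},
  {"xyz": [0,0,0],"yaw": -0.24},
  {"xyz": [0,0,0],"yaw": -0.36},
  {"xyz": [0,0,0],"yaw": -0.48},
  {"xyz": [0,0,0],"yaw": -0.6},
  {"xyz": [0,0,0],"yaw": -0.72},
  {"xyz": [0,0,0],"yaw": -0.84},
  {"xyz": [0,0,0],"yaw": -0.96},
  {"xyz": [0,0,0],"yaw": -1.06},
  {"xyz": [0,0,0],"yaw": -1.06},
])

```text
clock: 10.8
ee_pos: [534.0, 57.9, 91.2]
orientation: [[0.365, 0.931, -0.0], [0.931, -0.365, -0.0], [-0.0, -0.0, -1.0]]
ft_force: [0.8, -1.8, -0.4]
grip_width: 0.516
finger_force: 0.8
```

Call:
arm_command([
  {"xyz": [0,0,0],"yaw": -0.06},
  {"xyz": [0,0,0],"yaw": -0.12},
  {"xyz": [0,0,0],"yaw": -0.18},
  {"xyz": [0,0,0],"yaw": -0.18},
])

```text
clock: 11.3
ee_pos: [533.9, 58.1, 91.2]
orientation: [[0.525, 0.851, -0.0], [0.851, -0.525, 0.0], [0.0, -0.0, -1.0]]
ft_force: [0.1, -2.1, 0.4]
grip_width: 0.52
finger_force: 0.5
```

```bash
python3 -c "
from workcell import status
import numpy as np
o=status.get_obs();R=o['orientation'];print(o['clock'],o['ee_pos'],o['ft_force'],o['torque'],np.arctan2(R[1,1],R[0,1])-1.185,o['joint_pos'][5])"
```

```text
11.3 [533.90991371  58.08550388  91.21345415] [ 0.14095769 -2.07645995  0.41011891] [-0.22226245 -0.13435912  0.05675604] -1.7376686141172817 0.5975422868018634
```

Tool turn is −1.74 rad and no stop yet (the play is about 0.2). I turn further.

Call:
arm_command([
  {"xyz": [0,0,0],"yaw": -0.05},
  {"xyz": [0,0,0],"yaw": -0.1},
  {"xyz": [0,0,0],"yaw": -0.15},
  {"xyz": [0,0,0],"yaw": -0.15},
])

```text
clock: 11.8
ee_pos: [534.0, 58.2, 91.3]
orientation: [[0.641, 0.768, 0.0], [0.768, -0.641, -0.001], [-0.001, 0.001, -1.0]]
ft_force: [0.2, -3.7, 1.7]
grip_width: 0.527
finger_force: 68.0
```

```bash
python3 -c "
from workcell import status
import numpy as np
o=status.get_obs();R=o['orientation'];print(o['clock'],o['ee_pos'],o['ft_force'],o['torque'],np.arctan2(R[1,1],R[0,1])-1.185,o['joint_pos'][5])"
```

```text
11.8 [533.98390664  58.24494399  91.2648698 ] [ 0.20045188 -3.71669501  1.67095759] [-0.72468641 -0.15513438  5.2261439 ] -1.8807413378458995 0.7416654936154675
```

The moment of 5.2 N m shows the stop. I back off slightly, lift out and move clear.

Call:
arm_command([
  {"xyz": [0,0,0],"yaw": 0.1},
  {"xyz": [0,0,0],"yaw": 0.2},
  {"xyz": [0,0,0],"yaw": 0.2},
  {"xyz": [0,0,2],"yaw": 0.2},
  {"xyz": [0,0,5],"yaw": 0.2},
  {"xyz": [0,0,8],"yaw": 0.2},
  {"xyz": [-3,-6,8],"yaw": 0.2},
  {"xyz": [-6,-12,8],"yaw": 0.2},
  {"xyz": [-9,-18,8],"yaw": 0.2},
  {"xyz": [-11,-23,8],"yaw": 0.2},
])

```text
clock: 13.05
ee_pos: [425.2, -168.8, 173.1]
orientation: [[0.486, 0.874, 0.003], [0.874, -0.486, -0.001], [0.001, 0.003, -1.0]]
ft_force: [1.2, -0.6, 0.9]
grip_width: 0.524
finger_force: 0.0
```

```bash
python3 - <<'E'
from workcell import status,cams
import cv2,numpy as np
print(status.get_obs()['ft_force'],status.get_obs()['ee_pos'])
a=cams.grab_frame('scene')[120:300,130:340];b=cams.grab_frame('top')[145:295,230:420]
cv2.imwrite('pics/f.png',np.hstack([cv2.resize(a,(420,360)),cv2.copyMakeBorder(cv2.resize(b,(380,300)),0,60,0,0,0)]))
E
```

```text
[ 1.21381386 -0.59649011  0.8610624 ] [ 425.1723863  -168.76922533  173.13534334]
```

View pics/f.png

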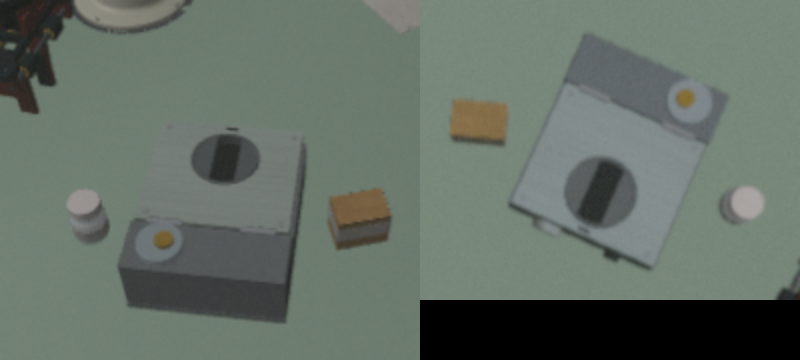

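The slot at (601,192) in the top half is now square to the free edge, the hatch is flush, and the other things have not moved.

```bash
python3 -c "
from workcell import ticket
print(ticket.hand_in())"
```

```text
the job is handed in; nothing more can be done
None
```

The hatch is shut and its fastener turned clockwise to the stop; the jar, carton and dish look unmoved, the microscope was not touched, and the job was handed in at about 13 s.

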